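# Load glass rings on an arbor and lock it with a pin spanner

## Robot

A 7-joint arm with a two-finger parallel gripper is mounted at the origin on a cart in front of the work surface, level with it; the furniture and walls round the work are solid. World frame = base frame: x ahead of the robot, y to its left, z up, the work surface at z = 0. Lengths are in m, angles in rad, forces in N, time in s.
With the tool pointing down it reaches from about 0.4 to 0.875 m from the base axis. Payload 19.3 kg.
Tool frame: the origin (TCP) lies midway between the tips of the shut fingers; the grasp point (between the pads) lies 19 mm behind it; z points along the fingers, y is the line along which they close (so a half turn about z gives the same grasp; the last joint's range is limited). The gripper opens to 85 mm and grips with 20 to 120 N. Pads are 22 mm wide; open, the fingers measure 114 mm over their backs; the gripper's body (76 mm by 85 mm) begins 54 mm behind the grasp point. The pads swing forward as they close: fully open they stand 13 mm farther back than shut.
Start: joints at [-0.07, 0.521, -0.036, 1.599, 0.021, 1.021, -0.113], TCP at [0.625, -0, 0.231] pointing down, gripper open.
Joint ranges: [-2.91, 2.91], [-0.3, 2.13], [-1.5, 1.42], [0.17, 2.43], [-1.26, 4.41], [0.16, 1.93], [-2.52, 2.52]. Speed limits (rad/s): [1.89, 1.89, 2.39, 2.39, 3.01, 3.01, 3.01].

## Interface

Orientations are given as [roll, pitch, yaw] about the fixed x, y, z axes, in that order (R = Rz(yaw) Ry(pitch) Rx(roll)).
In Python, from workcell import * gives the robot as it stands. The module is installed in compiled form; this text tells all that it offers.
- The arm moves only by the tool play_rows, never from a script. Its argument "deltas" is a list of rows, each a list of 7 numbers: the shift along the tool's x, y, z in units of 500 mm (1.0 is 500 mm), then the turn, a rotation vector about the tool's x, y, z in units of 120 degrees (1.0 is 120 degrees), then the closure, from 0 (fully open) to 1 (shut). A call has 1 to 10 rows; each row is the pose to reach, as a shift and turn from the pose commanded when the call began, along the tool's axes at that moment; what a row does not reach only later rows make up. A row lasts 1/10 s, in which the tool goes at most 50 mm and 8.59 degrees, less where a joint would pass 70% of its speed; a pose out of reach is approached as far as the arm can. A call with a number of a shift or a turn outside -1 to 1 is refused whole. A call with a gripper value outside its range is refused whole. The fingers move at their own pace and stop on an object; "newtons" is the grip in N (left out, the last holds). Time passes only in rows, so rows that repeat a pose let the fingers close. It gives the time, the measured TCP pose, the force, the opening and the grip force at its end, in the units of the state.
- observe(): the state, without advancing time (a new reading comes with each control period).
- grab_frame(name): name is "scene" or "side" or "wrist"; returns the picture (400x640x3 uint8, red, green, blue); there is no depth.
- get_calibration(name): a dict with "fovy" (degrees; the focal length in pixels is half the picture's height over the tangent of half this angle, whatever the lens; pixels are square), "cx", "cy" (the principal point, pixels), "xyz" and "rotation" of the camera in the world. Camera axes: x right, y down, z forward; pixel columns grow to the right and rows downward; lengths in m; the calibration is good to about 2 mm. A picture is of the moment at which its call begins: read the wrist's pose just before it. get_calibration takes no time and is no camera call; for the wrist camera it gives the pose at the moment of the call.
- job_done(): hands the job in; it is judged then, once.
The state is a dict: "clock": time; "qpos": joint angles; "qd": joint speeds; "joint_efforts": joint torques, N m; "position": TCP position; "tool_rot": TCP orientation; "force": force on the tool from outside, world axes, zero at the start; "moment": the same for the moment, N m; "grip_width": finger opening in m; "finger_force": force on a finger pad.
Only numpy, scipy, OpenCV 4.12 (cv2) and the standard library are available. Lean on these libraries where they do the work, as an engineer would, in place of code of your own. Each camera call takes 0.05 s, during which the arm holds its last target. There are 200 camera calls.

## Task

Load every glass ring that lies on the table (two to four of them) flat onto the upright shaft of the arbor, one on another: hold the glass only as tightly as needed (less than 35 N at each finger) and lower it right down onto the seat or stack, never letting it drop and never pressing it harder than that. Then set the aluminium sleeve over the shaft on top of the glass just as softly, engage both pins of the pin spanner in the two holes of the brass lock ring and turn it clockwise (seen from above) to its stop without the spanner knocking the glass, and hang the spanner back on its stand. Turn the lock ring with the spanner only, not before the glass and sleeve are on, and leave the mug, the purple bottle and the hand lens where they are.

Things in the scene. Friction and masses are not known exactly. Their poses are not given: they have to be found in the camera images.
- glass0_mid (a point): a loose ring of amber glass, fragile: 52 mm outer diameter, 18 mm bore, 9 mm thick, 35 g, lying flat; this point is its centre, half-way up (4.5 mm above its underside); grip it across its rim with less than 35 N at each finger. Two to four of the four are present
- glass1_mid (a point): a loose ring of amber glass, fragile: 52 mm outer diameter, 18 mm bore, 9 mm thick, 35 g, lying flat; this point is its centre, half-way up (4.5 mm above its underside); grip it across its rim with less than 35 N at each finger. Two to four of the four are present
- glass2_mid (a point): a loose ring of amber glass, fragile: 52 mm outer diameter, 18 mm bore, 9 mm thick, 35 g, lying flat; this point is its centre, half-way up (4.5 mm above its underside); grip it across its rim with less than 35 N at each finger. Two to four of the four are present
- glass3_mid (a point): a loose ring of amber glass, fragile: 52 mm outer diameter, 18 mm bore, 9 mm thick, 35 g, lying flat; this point is its centre, half-way up (4.5 mm above its underside); grip it across its rim with less than 35 N at each finger. Two to four of the four are present
- sleeve_mid (a point): loose aluminium sleeve, 36 mm outer diameter, 18 mm bore, 16 mm high, standing on its end; this point is its centre, half-way up (8 mm above its underside)
- arbor_seat (a point): the seat of the fixed arbor: centre of the 33 mm wide steel shoulder the glass rests on, 34 mm above the table. From it the shaft, 14 mm in diameter with a chamfered top, rises 46 mm to 80 mm above the table. The glass (52 mm) overhangs the shoulder; 10 mm of free height lie between its underside and the bosses of the lock ring. The arbor's grey round base is 116 mm wide and 12 mm high; z is up
- lock_ring (a joint): rotation of the brass lock ring round the foot of the arbor, rad: 0 unlocked, 1.2 locked against its stop; grows clockwise seen from above. Dry friction of 0.25 N m holds it where it is left. When it is locked, a white dot on the ring stands at the red mark on the base
- ring_mid (a point): a point on the lock ring's axis, level with the tops of its two bosses (24 mm above the table); its y axis points along the line of the two holes and turns with the ring. The ring is 106 mm wide over the bosses
- hole_a (a point): mouth of one of the two pin holes of the lock ring, 11 mm in diameter with a chamfer, 12 mm deep (down to the base), 42 mm from the ring's axis on its +y side; either pin may go in either hole
- hole_b (a point): mouth of one of the two pin holes of the lock ring, 11 mm in diameter with a chamfer, 12 mm deep (down to the base), 42 mm from the ring's axis on its -y side; either pin may go in either hole
- spanner_grip (a point): centre of the red grip block of the loose pin spanner (160 g): 20 mm (x) by 36 mm (y) by 38 mm high, grip it across x; its foot plane (the pin tips) is 111 mm below this point. Below the block a dark bar, 14 (x) by 100 (y) by 12 mm, its underside 80 mm above the pin tips, carries two downward steel pins 7 mm in diameter with round tips, 84 mm apart along y, that straddle the loaded arbor; z is up
- spanner_foot (a point): the point midway between the two pin tips of the spanner, axes as the spanner's
- pin_a (a point): lowest point of the spanner's pin on its +y side, 42 mm from its axis
- pin_b (a point): lowest point of the spanner's pin on its -y side, 42 mm from its axis
- stand: fixed wooden spanner stand, origin on the table under its centre; base 80 (x) by 120 (y) by 8 mm; two posts 12 mm thick at y = +-25 mm carry at their tops, 92 mm above the table, open notches 22 mm wide in x with side walls 11 mm high, in which the spanner's bar lies along the stand's y axis, its pins hanging outside the posts, pin tips 12 mm above the table
- mug: bystander: grey mug 89 mm high, leave alone
- stain_bottle: bystander: the nearer purple bottle with white cap, 32 mm wide, 75 mm high, standing just behind the work, leave alone
- loupe: bystander: the nearer small folding hand lens, white, just behind the work, 34x49x13 mm, leave alone
Mind the look-alikes: they are no part of the job. Leave any black, green or turquoise look-alike of the part that bears glass2_mid alone.

How it is judged:
On the way, in this order (a step that is already met when the one before it is completed fails the run):
1. every glass ring lies flat on the arbor's shaft, the lock ring not yet turned (horizontal distance between each of glass0_mid, glass1_mid, glass2_mid, glass3_mid and arbor_seat below 0.005 m and z of glass0_mid in the frame of arbor_seat between 0.002 and 0.0345 m and linear speed of each of glass0, glass1, glass2, glass3 below 0.03 m/s and z of glass1_mid in the frame of arbor_seat between 0.002 and 0.0345 m and z of glass2_mid in the frame of arbor_seat between 0.002 and 0.0345 m and z of glass3_mid in the frame of arbor_seat between 0.002 and 0.0345 m and value of joint lock_ring below 0.5 rad), for 0.2 s.
2. the sleeve is over the shaft on top of the glass, the lock ring not yet turned (all of step 1 and horizontal distance between sleeve_mid and arbor_seat below 0.005 m and z of sleeve_mid in the frame of arbor_seat between 0.022 and 0.048 m and linear speed of sleeve below 0.03 m/s), for 0.2 s.
3. the lock ring is turned to its stop with both pins of the spanner in its holes (horizontal distance between pin_a and ring_mid below 0.046 m and horizontal distance between spanner_foot and ring_mid below 0.005 m and angle between the y axis of spanner_foot and the y axis of ring_mid, either way round below 0.15 rad and z of spanner_foot in the frame of ring_mid below -0.005 m and value of joint lock_ring above 1.08 rad), for 0.2 s.
At the end, for the whole second after the job is handed in: Every glass ring present and the sleeve are on the arbor's shaft (within 5 mm of its axis, each lying at a height that the stack allows) and at rest; the lock ring is within 0.12 rad of its locked stop; the spanner hangs upright in the notches of its stand (within 14 mm and 0.3 rad of straight) (horizontal distance between each of glass0_mid, glass1_mid, glass2_mid, glass3_mid, sleeve_mid and arbor_seat below 0.005 m and z of glass0_mid in the frame of arbor_seat between 0.002 and 0.0345 m and linear speed of each of glass0, glass1, glass2, glass3, sleeve, spanner below 0.03 m/s and z of glass1_mid in the frame of arbor_seat between 0.002 and 0.0345 m and z of glass2_mid in the frame of arbor_seat between 0.002 and 0.0345 m and z of glass3_mid in the frame of arbor_seat between 0.002 and 0.0345 m and z of sleeve_mid in the frame of arbor_seat between 0.022 and 0.048 m and value of joint lock_ring above 1.08 rad and horizontal distance between spanner_foot and stand below 0.014 m and angle between spanner_foot's own z axis and vertical below 0.12 rad and angle between the y axis of spanner_foot and the y axis of stand, either way round below 0.3 rad and height (world z) of spanner_foot between 0.008 and 0.017 m); the robot touches nothing.
It fails at once if a glass ring is squeezed by the fingers with more than 70 N in all (both fingers added) (contact force between the fingers and glass0 above 70 N or contact force between the fingers and glass1 above 70 N or contact force between the fingers and glass2 above 70 N or contact force between the fingers and glass3 above 70 N).
It fails at once if a glass ring is pressed or knocked against the arbor, or the sleeve against the glass, with more than 35 N, or one of them is let fall down the shaft (faster than 0.4 m/s while not held) (contact force between any of glass0, glass1, glass2, glass3 and arbor above 35 N or (contact force between sleeve and glass0 above 35 N or contact force between sleeve and glass1 above 35 N or contact force between sleeve and glass2 above 35 N or contact force between sleeve and glass3 above 35 N) or ((horizontal distance between glass0_mid and arbor_seat below 0.01 m and linear speed of glass0 above 0.4 m/s and contact force between the fingers and glass0 below 0.1 N) or (horizontal distance between glass1_mid and arbor_seat below 0.01 m and linear speed of glass1 above 0.4 m/s and contact force between the fingers and glass1 below 0.1 N) or (horizontal distance between glass2_mid and arbor_seat below 0.01 m and linear speed of glass2 above 0.4 m/s and contact force between the fingers and glass2 below 0.1 N) or (horizontal distance between glass3_mid and arbor_seat below 0.01 m and linear speed of glass3 above 0.4 m/s and contact force between the fingers and glass3 below 0.1 N) or (horizontal distance between sleeve_mid and arbor_seat below 0.01 m and linear speed of sleeve above 0.4 m/s and contact force between the fingers and sleeve below 0.1 N))).
It fails at once if the spanner knocks a glass ring (more than 5 N) (contact force between spanner and glass0 above 5 N or contact force between spanner and glass1 above 5 N or contact force between spanner and glass2 above 5 N or contact force between spanner and glass3 above 5 N).
It fails at once if the fingers push on the lock ring (more than 5 N) (contact force between the fingers and lock_ring above 5 N).
It fails at once if a bystander (mug, purple bottle, hand lens) is moved more than 2 cm (distance of any of mug, stain_bottle, loupe from where it was at the start of the episode above 0.02 m).
Of glass0, glass1, glass2, glass3 only 2 to 4 are there at a start; the rules pass over those that are not, and their reading is None.
At some moment in a run one of glass0, glass1, glass2, glass3, sleeve may be knocked a few centimetres aside while the robot is not near it.
It also fails if it takes over 210 s, if anything falls off the work surface, if the arm or the gripper's body presses on something with over 40 N, if the wrist force passes 120 N, or if a joint passes its speed limit or range.

## Working session

There is one attempt and no reset: what is moved stays moved. The work goes in short steps, Python scripts to look and compute and a tool call to move; the robot and the scene stay as the last step left them, time stands still between calls to the robot, and variables do not carry over. Pictures are saved under pics/ and viewed, at most 15 in all, crops included, and the job is handed in when it is done.

Besides the shell and the picture viewer there is one more tool, called after "Request:" by a JSON object that holds its "method" and its "body". play_rows: Moves the arm, as the interface text tells. Its arguments: {"type":"object","properties":{"deltas":{"type":"array"},"newtons":{"type":"number"}},"required":["deltas"]}

```bash
mkdir -p pics
python3 - <<'E'
from workcell import *
import cv2
print(observe())
for n in ("scene","side","wrist"):
    c=get_calibration(n); im=grab_frame(n); cv2.imwrite(f"pics/{n}0.png",im[:,:,::-1]); print(n,c)
E
```

```text
{'clock': 0.0, 'qpos': array([-0.07020435,  0.52200672, -0.03633846,  1.59995126,  0.02122096,
        1.02110514, -0.1128    ]), 'qd': array([-1.25529204e-03,  3.30238382e-04, -9.70391934e-04,  6.08308874e-05,
        9.08340251e-04, -2.04604721e-04,  1.16225250e-03]), 'joint_efforts': array([-4.24098413e-03, -9.27110124e+01,  1.97758444e+00, -3.69928443e+01,
        1.76317629e-02,  8.19846697e-03, -6.58496788e-05]), 'position': array([ 6.24689599e-01, -3.13622278e-05,  2.30750478e-01]), 'tool_rot': array([-3.14051146e+00,  8.85632486e-05,  1.57081027e+00]), 'force': array([-0.31018094,  0.38260185, -0.26315868]), 'moment': array([-0.02215728, -0.01388714, -0.0191886 ]), 'finger_force': 0.0, 'grip_width': 0.08528786608949432}
scene {'fovy': 47.751856708613495, 'cx': 324.49884531586423, 'cy': 202.864381337468, 'xyz': array([ 1.17590502, -0.1065731 ,  1.01846534]), 'rotation': array([-2.53311872,  0.01375978,  1.33955492])}
side {'fovy': 42.456574344650676, 'cx': 319.0367541725805, 'cy': 202.00318219609875, 'xyz': array([1.57548869, 0.35993902, 1.36502899]), 'rotation': array([-2.4452572 , -0.00949361,  1.90438612])}
wrist {'fovy': 70.11977653001279, 'cx': 318.3482942976838, 'cy': 203.77290495611473, 'xyz': array([0.62419849, 0.0795596 , 0.37376967]), 'rotation': array([ 2.82469570e+00, -9.21459215e-04, -1.90292570e-04])}
```

View pics/scene0.png

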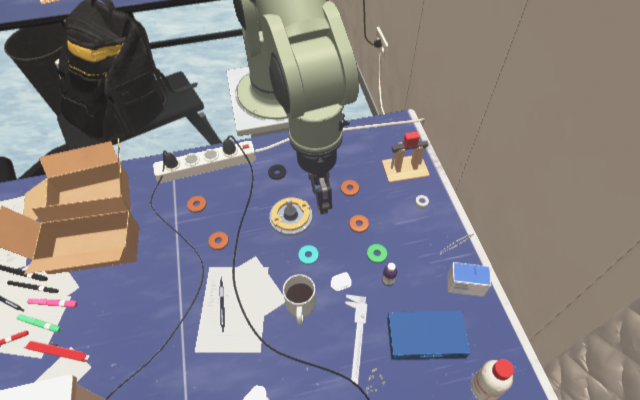

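View pics/side0.png

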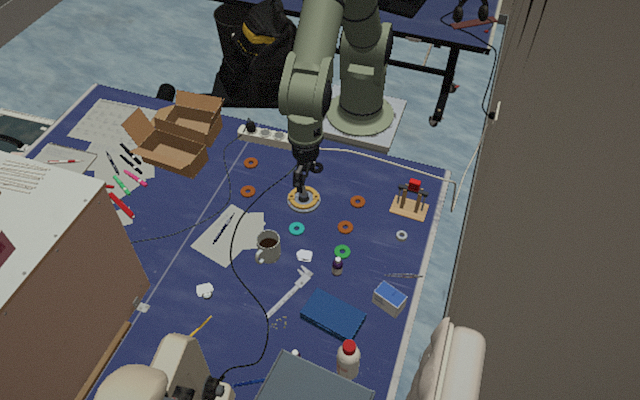

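View pics/wrist0.png

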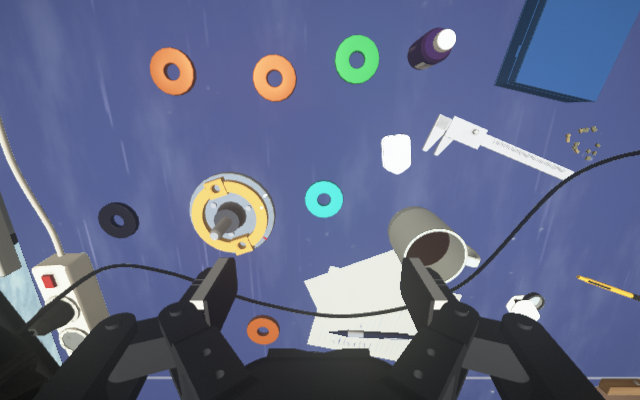

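Scene picture:
- Amber rings at (197,204), (218,241), (350,188) and (359,224). These are the four to load.
- Look-alikes at (277,171) black, (308,254) turquoise and (377,253) green. I leave these alone.
- Sleeve: the pale ring at (422,201).
- Arbor at (290,213), stand with the spanner at (405,155).

Wrist picture: arbor at (230,213), amber rings at (172,70), (274,77) and (263,330).

```bash
cat > h.py <<'E'
from workcell import *
import cv2, numpy as np
from scipy.spatial.transform import Rotation as Ro
def K(c):
    f=200/np.tan(np.radians(c["fovy"])/2); return f,c["cx"],c["cy"]
def ray(c,u,v):
    f,cx,cy=K(c); R=Ro.from_euler("xyz",c["rotation"]).as_matrix()
    return R@np.array([(u-cx)/f,(v-cy)/f,1.])
def cast(c,u,v,z):
    d=ray(c,u,v); p=np.array(c["xyz"]); return p+d*(z-p[2])/d[2]
def proj(c,P):
    f,cx,cy=K(c); R=Ro.from_euler("xyz",c["rotation"]).as_matrix()
    q=R.T@(np.array(P)-c["xyz"]); return q[0]/q[2]*f+cx,q[1]/q[2]*f+cy
def shot(n,save=None):
    c=get_calibration(n); im=grab_frame(n)
    if save: cv2.imwrite(f"pics/{save}.png",im[:,:,::-1])
    return c,im
def mask(im,lo,hi): return cv2.inRange(cv2.cvtColor(im,cv2.COLOR_RGB2HSV),lo,hi)
def circ(c,cnt,z):
    "contour cast onto plane z, circle fit -> centre, diameter"
    P=np.array([cast(c,u,v,z)[:2] for u,v in cnt.reshape(-1,2)])
    A=np.c_[2*P,np.ones(len(P))]; s=np.linalg.lstsq(A,(P**2).sum(1),rcond=None)[0]
    return s[:2],2*np.sqrt(s[2]+s[0]**2+s[1]**2)
def blobs(m,amin): return [k for k in cv2.findContours(m,cv2.RETR_EXTERNAL,cv2.CHAIN_APPROX_NONE)[0] if cv2.contourArea(k)>amin]
AMB=((3,120,90),(16,255,255))
def rings(c,im,amin):
    out=[]
    for k in blobs(mask(im,*AMB),amin):
        p,d=circ(c,k,.009); (u,v),_=cv2.minEnclosingCircle(k); out.append((round(u),round(v),np.round(p,4),round(d,4)))
    return out
E
cat > a.py <<'E'
from h import *
for n,a in (("scene",60),("side",60),("wrist",300)):
    c,im=shot(n); print(n)
    for r in rings(c,im,a): print(r)
    print(' arbor shaft top/base' )
c=get_calibration("scene"); cw=get_calibration("wrist")
print("arbor",cast(c,291,215,.02),cast(cw,231,214,.02),"sleeve",cast(c,422,201,.016),"stand grip",cast(c,411,141,.142),"base",cast(c,405,168,.008))
E
python3 a.py
python3 - <<'E'
import cv2
im=cv2.imread("pics/scene0.png"); a=im[120:225,370:450]; b=im[190:240,260:322]
w=cv2.imread("pics/wrist0.png")[160:270,175:290]
A=cv2.resize(a,(400,525)); W=cv2.resize(w,(400,383))
import numpy as np
o=np.zeros((525,800,3),np.uint8); o[:,:400]=A; o[:383,400:]=W; cv2.imwrite("pics/crop1.png",o)
E
```

```text
scene
(218, 240, array([ 0.5368, -0.2532]), np.float64(0.0476))
(359, 223, array([0.5731, 0.1135]), np.float64(0.0473))
(16, 232, array([ 0.3836, -0.7685]), np.float64(0.1333))
(196, 204, array([ 0.407 , -0.3002]), np.float64(0.0475))
(350, 188, array([0.4536, 0.1207]), np.float64(0.0474))
(78, 160, array([ 0.1644, -0.6272]), np.float64(0.1351))
 arbor shaft top/base
side
(345, 226, array([0.572, 0.116]), np.float64(0.048))
(357, 202, array([0.4516, 0.1234]), np.float64(0.0473))
(248, 191, array([ 0.536 , -0.2514]), np.float64(0.0472))
(250, 162, array([ 0.4056, -0.2978]), np.float64(0.0477))
(192, 136, array([ 0.3498, -0.5604]), np.float64(0.0648))
(138, 127, array([ 0.3774, -0.7916]), np.float64(0.1496))
(198, 98, array([ 0.1509, -0.6471]), np.float64(0.1499))
 arbor shaft top/base
wrist
(262, 330, array([ 0.5363, -0.2499]), np.float64(0.0502))
(274, 78, array([0.5724, 0.1157]), np.float64(0.0493))
(172, 71, array([0.4533, 0.1227]), np.float64(0.0497))
 arbor shaft top/base
arbor [ 0.51258279 -0.05561745  0.02      ] [ 0.50930384 -0.05069545  0.02      ] sleeve [0.54977104 0.29737644 0.016     ] stand grip [0.44135306 0.28545081 0.142     ] base [0.42382536 0.29372859 0.008     ]
```

View pics/crop1.png

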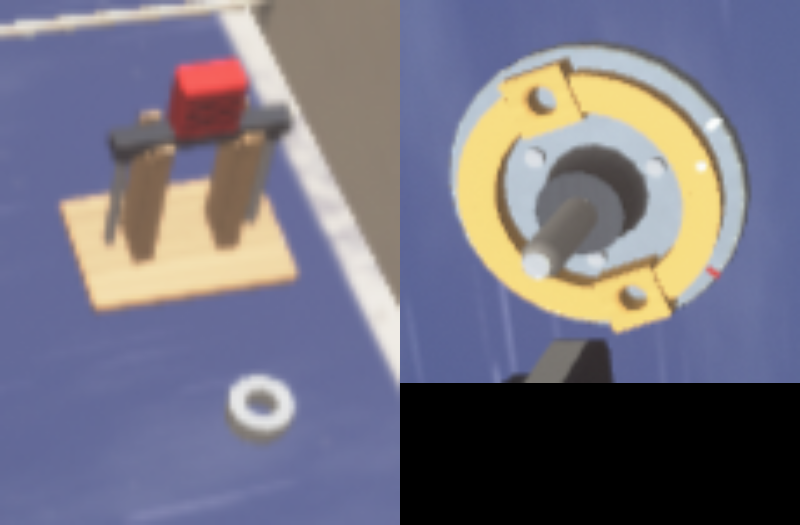

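The crop confirms the spanner hanging in the stand with its red grip, and the pale sleeve. It also shows the arbor with holes at wrist pixels (215.5,189) and (242,245), the white dot, and the red mark clockwise from it. Next I look at the arbor from above.

Request:
{"method": "play_rows", "body": {"deltas": [[-0.09,-0.08,0,0,0,0,0],[-0.18,-0.16,0,0,0,0,0],[-0.26,-0.23,0,0,0,0,0.3],[-0.26,-0.23,0,0,0,0,0.3],[-0.26,-0.23,0,0,0,0,0.3],[-0.26,-0.23,0,0,0,0,0.3]], "newtons": 22}}

```text
clock: 0.9
position: [0.5102, -0.13, 0.2316]
tool_rot: [3.141, -0.0, 1.57]
force: [0.4, 0.0, 0.1]
grip_width: 0.0599
finger_force: 0.0
```

```bash
cat > arb.py <<'E'
from h import *
s=observe(); print(s["clock"],s["position"],s["tool_rot"],s["grip_width"])
c,im=shot("wrist","arb1")
for r in rings(c,im,300): print(r)
brass=mask(im,(17,90,120),(32,255,255))
k=max(blobs(brass,300),key=cv2.contourArea); print("brass",circ(c,k,.02),cv2.boundingRect(k))
u,v=proj(c,[.51,-.052,.024]); print(u,v)
u,v=int(u),int(v); cv2.imwrite("pics/arb1c.png",cv2.resize(im[v-80:v+80,u-80:u+80,::-1],(600,600),interpolation=cv2.INTER_CUBIC)); print("crop origin",u-80,v-80)
E
python3 arb.py
```

```text
0.9 [ 0.51023104 -0.12995503  0.2315545 ] [ 3.14096338e+00 -1.80822782e-04  1.57025105e+00] 0.059895597448350824
(189, 388, array([ 0.2916, -0.5033]), np.float64(0.0705))
(336, 257, array([ 0.5359, -0.2508]), np.float64(0.0497))
brass (array([ 0.50656536, -0.05477927]), np.float64(0.09921610865070772)) (274, 65, 83, 95)
317.9786266585287 111.79889814741442
crop origin 237 31
```

View pics/arb1c.png

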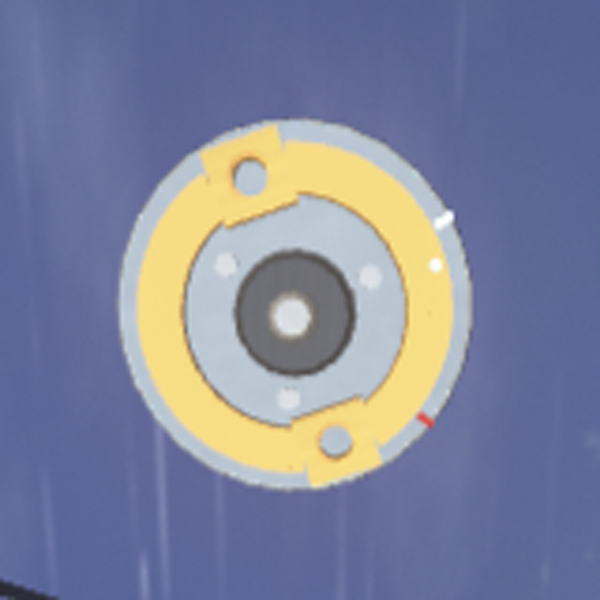

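The view from above shows the shaft top at crop (291,316), the shoulder at (295,313), the holes at (250,176) and (336,441), and the base centre at about (296,304).

Run:
```python
from h import *
c=get_calibration("wrist")
g=lambda x,y,z: cast(c,(x+.5)/3.75-.5+237,(y+.5)/3.75-.5+31,z)[:2]
print("top",g(291,316,.08),"should",g(295,313,.034),"base",g(296,304.5,.012))
a,b=g(250,176,.024),g(336,441,.024); print("holes",a,b,(a+b)/2,np.linalg.norm(a-b),np.arctan2(*(a-b)[::-1]))
d=g(436,265,.02);m=g(426,420,.012);o=(a+b)/2
print("dot",np.arctan2(*(d-o)[::-1]),"mark",np.arctan2(*(m-o)[::-1]))
```

```text
top [ 0.50647158 -0.05398269] should [ 0.50716774 -0.05376617] base [ 0.50732684 -0.05140586]
holes [ 0.49364744 -0.01451427] [ 0.52027201 -0.09348032] [ 0.50695972 -0.05399729] 0.08333370129935255 1.8959911876487852
dot 0.3148243559505318 mark -0.6627400787260528
```

Request:
{"method": "play_rows", "body": {"deltas": [[-0.09,0.02,0.04,0,0,0,0.3],[-0.18,0.04,0.08,0,0,0,0.3],[-0.241,0.052,0.15,0,0,0,0.3],[-0.241,0.052,0.24,0,0,0,0.3],[-0.241,0.052,0.33,0,0,0,0.3],[-0.241,0.052,0.4,0,0,0,0.3],[-0.241,0.052,0.44,0,0,0,0.3],[-0.241,0.052,0.455,0,0,0,0.3],[-0.241,0.052,0.459,0,0,0,0.3],[-0.241,0.052,0.459,0,0,0,0.3]]}}

```text
clock: 1.95
position: [0.5368, -0.2503, 0.0025]
tool_rot: [3.141, 0.0, 1.571]
force: [0.2, 0.4, -0.2]
grip_width: 0.0596
finger_force: 0.0
```

Run:
```python
from h import *
c,im=shot("wrist","r1"); print(observe()["position"],rings(c,im,300))
cv2.imwrite("pics/r1c.png",im[150:400,120:520,::-1])
```

```text
[ 0.53683181 -0.25047937  0.00282794] [(94, 326, array([ 0.4022, -0.292 ]), np.float64(0.0402)), (318, 264, array([ 0.5357, -0.2505]), np.float64(0.051))]
```

View pics/r1c.png

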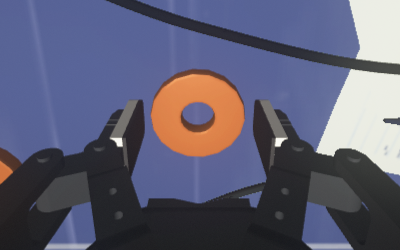

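The ring sits between the pads at crop (198,113). I go 4 mm lower and close.

Request:
{"method": "play_rows", "body": {"deltas": [[0,0,0.006,0,0,0,0.3],[0,0,0.008,0,0,0,0.3],[0,0,0.008,0,0,0,0.45],[0,0,0.008,0,0,0,0.45],[0,0,0.008,0,0,0,0.45],[0,0,0.008,0,0,0,0.45]], "newtons": 22}}

```text
clock: 2.6
position: [0.5362, -0.2506, -0.0016]
tool_rot: [3.141, 0.0, 1.571]
force: [-0.6, -0.2, 7.9]
grip_width: 0.0512
finger_force: 21.6
```

Gripped with a light touch of the tips on the table, so the pad tips are level with the underside. I lift and carry it over the arbor.

Request:
{"method": "play_rows", "body": {"deltas": [[0,0,-0.03,0,0,0,0.45],[0,0,-0.1,0,0,0,0.45],[0,0,-0.18,0,0,0,0.45],[0.08,-0.01,-0.23,0,0,0,0.45],[0.17,-0.03,-0.23,0,0,0,0.45],[0.26,-0.045,-0.23,0,0,0,0.45],[0.34,-0.056,-0.23,0,0,0,0.45],[0.38,-0.059,-0.23,0,0,0,0.45],[0.393,-0.059,-0.23,0,0,0,0.45],[0.393,-0.059,-0.23,0,0,0,0.45]]}}

```text
clock: 3.6
position: [0.5068, -0.0536, 0.1136]
tool_rot: [3.141, 0.0, 1.572]
force: [-0.4, -0.5, 0.3]
grip_width: 0.0506
finger_force: 23.2
```

Run:
```python
from h import *
s=observe(); c,im=shot("wrist","r1b"); print(s["position"],s["force"],s["finger_force"])
for k in blobs(mask(im,*AMB),300): print(circ(c,k,s["position"][2]+.0106),cv2.boundingRect(k))
u,v=map(int,proj(c,[.507,-.054,.11])); cv2.imwrite("pics/r1b.png",cv2.resize(im[v-80:v+80,u-80:u+80,::-1],(500,500)))
```

```text
[ 0.50680612 -0.05364636  0.11355723] [-0.3766271  -0.49321898  0.27585797] 23.19582757540047
(array([ 0.50569432, -0.05262133]), np.float64(0.052096080620418476)) (270, 218, 97, 93)
(array([0.54073678, 0.06698843]), np.float64(0.016255223228928733)) (375, 0, 62, 22)
(array([0.47739868, 0.06896766]), np.float64(0.011988328700625104)) (223, 0, 46, 11)
```

View pics/r1b.png

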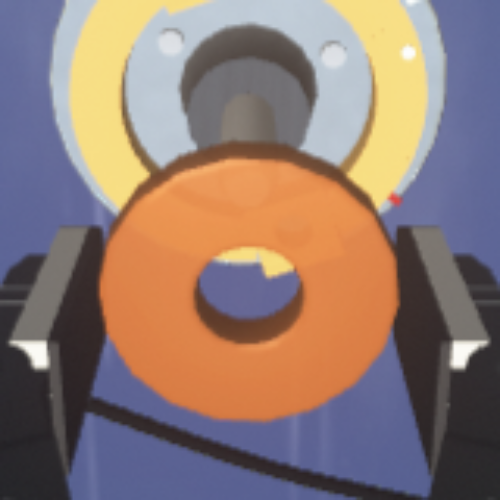

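Ring held level and centred in the pads. I nudge it by half a millimetre and lower it slowly onto the shaft tip.

Request:
{"method": "play_rows", "body": {"deltas": [[-0.001,0.001,0.03,0,0,0,0.45],[-0.001,0.001,0.058,0,0,0,0.45],[-0.001,0.001,0.064,0,0,0,0.45],[-0.001,0.001,0.068,0,0,0,0.45],[-0.001,0.001,0.071,0,0,0,0.45],[-0.001,0.001,0.074,0,0,0,0.45],[-0.001,0.001,0.077,0,0,0,0.45],[-0.001,0.001,0.08,0,0,0,0.45]]}}

```text
clock: 4.45
position: [0.5071, -0.0545, 0.0729]
tool_rot: [3.141, 0.0, 1.571]
force: [-0.2, 0.3, -1.6]
grip_width: 0.0507
finger_force: 23.2
```

No contact force with the tip inside the bore. I keep going down.

Request:
{"method": "play_rows", "body": {"deltas": [[0,0,0.012,0,0,0,0.45],[0,0,0.03,0,0,0,0.45],[0,0,0.05,0,0,0,0.45],[0,0,0.064,0,0,0,0.45],[0,0,0.07,0,0,0,0.45],[0,0,0.074,0,0,0,0.45],[0,0,0.077,0,0,0,0.45],[0,0,0.079,0,0,0,0.45]]}}

```text
clock: 5.25
position: [0.5071, -0.0545, 0.0333]
tool_rot: [3.141, 0.0, 1.571]
force: [-0.4, -1.1, -1.2]
grip_width: 0.0508
finger_force: 23.2
```

Request:
{"method": "play_rows", "body": {"deltas": [[0,0,0.001,0,0,0,0.45],[0,0,0.002,0,0,0,0.45],[0,0,0.002,0,0,0,0.45]]}}

```text
clock: 5.55
position: [0.5071, -0.0546, 0.0325]
tool_rot: [3.141, 0.0, 1.571]
force: [-1.2, 0.6, 2.2]
grip_width: 0.0511
finger_force: 23.4
```

Request:
{"method": "play_rows", "body": {"deltas": [[0,0,0.001,0,0,0,0.45],[0,0,0.001,0,0,0,0.45]]}}

```text
clock: 5.75
position: [0.5071, -0.0545, 0.0323]
tool_rot: [3.141, -0.0, 1.571]
force: [-2.7, 0.6, 13.3]
grip_width: 0.0503
finger_force: 24.2
```

Seated with 13 N of pressing. I open, rise, and go over the next ring.

Request:
{"method": "play_rows", "body": {"deltas": [[0,0,0,0,0,0,0.3],[0,0,0,0,0,0,0.3],[0,0,0,0,0,0,0.3],[0,0,-0.05,0,0,0,0.3],[0,0,-0.14,0,0,0,0.3],[0.06,0.03,-0.22,0,0,0,0.3],[0.14,0.06,-0.25,0,0,0,0.3],[0.22,0.1,-0.25,0,0,0,0.3],[0.3,0.13,-0.25,0,0,0,0.3],[0.34,0.132,-0.25,0,0,0,0.3]]}}

```text
clock: 6.75
position: [0.574, 0.1196, 0.1567]
tool_rot: [3.141, -0.001, 1.574]
force: [-0.8, -1.3, -0.3]
grip_width: 0.0601
finger_force: 0.0
```

```bash
cat > look.py <<'E'
from h import *
s=observe(); c,im=shot("wrist","lk%d"%(s["clock"]*100)); print(s["position"],s["force"],s["grip_width"])
print(rings(c,im,300))
cs,i2=shot("scene","sc%d"%(s["clock"]*100)); print("scene",[r for r in rings(cs,i2,60) if r[0]>170])
E
python3 look.py
```

```text
[0.57396235 0.11961687 0.1567285 ] [-0.83195524 -1.28402533 -0.32657387] 0.06009586228976915
[(265, 338, array([ 0.5067, -0.0766]), np.float64(0.0394)), (316, 192, array([0.5719, 0.117 ]), np.float64(0.0496)), (203, 185, array([0.4529, 0.1241]), np.float64(0.0497))]
scene [(359, 223, array([0.5731, 0.1134]), np.float64(0.0472)), (290, 208, array([ 0.4847, -0.0556]), np.float64(0.0447)), (196, 204, array([ 0.407 , -0.3001]), np.float64(0.0476)), (350, 188, array([0.4536, 0.1207]), np.float64(0.0474))]
```

Request:
{"method": "play_rows", "body": {"deltas": [[0.001,-0.001,0.06,0,0,0,0.3],[0.001,-0.001,0.14,0,0,0,0.3],[0.001,-0.001,0.22,0,0,0,0.3],[0.001,-0.001,0.28,0,0,0,0.3],[0.001,-0.001,0.305,0,0,0,0.3],[0.001,-0.001,0.311,0,0,0,0.3],[0.001,-0.001,0.311,0,0,0,0.3]]}}

```text
clock: 7.55
position: [0.5729, 0.1157, 0.002]
tool_rot: [3.141, -0.0, 1.57]
force: [0.1, 0.6, -1.0]
grip_width: 0.0597
finger_force: 0.0
```

```bash
python3 look.py
```

```text
[0.57293177 0.11572606 0.00203687] [ 0.08375064  0.64139    -0.96378322] 0.0596786672632564
[(317, 262, array([0.5716, 0.1171]), np.float64(0.0509)), (92, 252, array([0.453, 0.124]), np.float64(0.0509))]
scene [(356, 224, array([0.5716, 0.1047]), np.float64(0.033)), (289, 207, array([ 0.4846, -0.0557]), np.float64(0.0448)), (196, 204, array([ 0.407 , -0.3001]), np.float64(0.0476))]
```

Request:
{"method": "play_rows", "body": {"deltas": [[0.002,0,0.003,0,0,0,0.3],[0.002,0,0.006,0,0,0,0.3],[0.002,0,0.006,0,0,0,0.45],[0.002,0,0.006,0,0,0,0.45],[0.002,0,0.006,0,0,0,0.45],[0.002,0,0.006,0,0,0,0.45]]}}

```text
clock: 8.25
position: [0.5727, 0.1172, -0.0011]
tool_rot: [3.141, -0.0, 1.571]
force: [-1.2, -0.1, 8.4]
grip_width: 0.0509
finger_force: 21.4
```

Request:
{"method": "play_rows", "body": {"deltas": [[0,0,-0.03,0,0,0,0.45],[0,0,-0.1,0,0,0,0.45],[0,0,-0.18,0,0,0,0.45],[-0.07,-0.03,-0.23,0,0,0,0.45],[-0.15,-0.06,-0.23,0,0,0,0.45],[-0.23,-0.09,-0.23,0,0,0,0.45],[-0.3,-0.12,-0.23,0,0,0,0.45],[-0.335,-0.131,-0.23,0,0,0,0.45],[-0.343,-0.131,-0.23,0,0,0,0.45],[-0.343,-0.131,-0.23,0,0,0,0.45]]}}

```text
clock: 9.25
position: [0.5074, -0.0547, 0.114]
tool_rot: [3.141, -0.0, 1.57]
force: [0.1, 1.6, 0.6]
grip_width: 0.0509
finger_force: 23.2
```

Request:
{"method": "play_rows", "body": {"deltas": [[0,0,0.03,0,0,0,0.45],[0,0,0.058,0,0,0,0.45],[0,0,0.064,0,0,0,0.45],[0,0,0.068,0,0,0,0.45],[0,0,0.071,0,0,0,0.45],[0,0,0.074,0,0,0,0.45],[0,0,0.077,0,0,0,0.45],[0,0,0.08,0,0,0,0.45]]}}

```text
clock: 10.05
position: [0.5071, -0.0545, 0.0734]
tool_rot: [3.141, -0.0, 1.571]
force: [0.0, 0.2, 0.0]
grip_width: 0.0503
finger_force: 23.2
```

Request:
{"method": "play_rows", "body": {"deltas": [[0,0,0.012,0,0,0,0.45],[0,0,0.03,0,0,0,0.45],[0,0,0.046,0,0,0,0.45],[0,0,0.056,0,0,0,0.45],[0,0,0.06,0,0,0,0.45],[0,0,0.062,0,0,0,0.45],[0,0,0.063,0,0,0,0.45],[0,0,0.063,0,0,0,0.45]]}}

```text
clock: 10.85
position: [0.507, -0.0545, 0.042]
tool_rot: [3.141, -0.0, 1.571]
force: [-1.0, -0.1, -0.2]
grip_width: 0.0503
finger_force: 23.2
```

Request:
{"method": "play_rows", "body": {"deltas": [[0,0,0.001,0,0,0,0.45],[0,0,0.001,0,0,0,0.45]]}}

```text
clock: 11.05
position: [0.5071, -0.0545, 0.0418]
tool_rot: [3.141, 0.0, 1.571]
force: [-3.9, 0.0, 12.2]
grip_width: 0.0505
finger_force: 24.2
```

Request:
{"method": "play_rows", "body": {"deltas": [[0,0,0.001,0,0,0,0.45],[0,0,0.001,0,0,0,0.45]]}}

```text
clock: 11.25
position: [0.5071, -0.0545, 0.0417]
tool_rot: [3.141, 0.0, 1.571]
force: [-5.7, 0.7, 21.5]
grip_width: 0.05
finger_force: 25.0
```

Seated. I release and go to the third ring at (0.4535, 0.124).

Request:
{"method": "play_rows", "body": {"deltas": [[0,0,0,0,0,0,0.3],[0,0,0,0,0,0,0.3],[0,0,0,0,0,0,0.3],[0,0,-0.05,0,0,0,0.3],[0,0,-0.13,0,0,0,0.3],[0.06,-0.02,-0.2,0,0,0,0.3],[0.14,-0.05,-0.23,0,0,0,0.3],[0.22,-0.08,-0.23,0,0,0,0.3],[0.3,-0.1,-0.23,0,0,0,0.3],[0.356,-0.107,-0.23,0,0,0,0.3]]}}

```text
clock: 12.25
position: [0.4524, 0.126, 0.1561]
tool_rot: [3.141, -0.001, 1.573]
force: [0.1, 0.1, 1.8]
grip_width: 0.06
finger_force: 0.0
```

```bash
python3 look.py
```

```text
[0.45241056 0.12597786 0.15608954] [0.12070629 0.06941771 1.80062964] 0.060002552283300495
[(363, 342, array([ 0.5115, -0.0753]), np.float64(0.0416)), (318, 190, array([0.4521, 0.1247]), np.float64(0.0494))]
scene [(289, 207, array([ 0.4811, -0.0556]), np.float64(0.0479)), (196, 204, array([ 0.407 , -0.3001]), np.float64(0.0476)), (350, 188, array([0.4536, 0.1207]), np.float64(0.0474))]
```

Ring unmoved. Down I go.

Request:
{"method": "play_rows", "body": {"deltas": [[0.001,-0.001,0.06,0,0,0,0.3],[0.001,-0.001,0.14,0,0,0,0.3],[0.001,-0.001,0.22,0,0,0,0.3],[0.001,-0.001,0.28,0,0,0,0.3],[0.001,-0.001,0.3,0,0,0,0.3],[0.001,-0.001,0.306,0,0,0,0.3],[0.001,-0.001,0.306,0,0,0,0.3]]}}

```text
clock: 13.05
position: [0.4535, 0.1238, 0.0035]
tool_rot: [3.141, -0.0, 1.57]
force: [0.2, 0.3, 0.7]
grip_width: 0.0595
finger_force: 0.0
```

```bash
python3 look.py
```

```text
[0.45346286 0.12384535 0.00350752] [0.21272918 0.33541274 0.73518294] 0.05954561120392636
[(316, 262, array([0.4519, 0.1242]), np.float64(0.0509))]
scene [(289, 207, array([ 0.4813, -0.0557]), np.float64(0.0478)), (196, 204, array([ 0.407 , -0.3001]), np.float64(0.0476)), (346, 188, array([0.4523, 0.1115]), np.float64(0.033))]
```

Request:
{"method": "play_rows", "body": {"deltas": [[0.001,-0.001,0.004,0,0,0,0.3],[0.001,-0.001,0.009,0,0,0,0.3],[0.001,-0.001,0.009,0,0,0,0.45],[0.001,-0.001,0.009,0,0,0,0.45],[0.001,-0.001,0.009,0,0,0,0.45],[0.001,-0.001,0.009,0,0,0,0.45]]}}

```text
clock: 13.75
position: [0.4526, 0.1246, -0.0013]
tool_rot: [3.141, -0.0, 1.571]
force: [-1.4, 0.1, 8.3]
grip_width: 0.0509
finger_force: 21.3
```

Request:
{"method": "play_rows", "body": {"deltas": [[0,0,-0.03,0,0,0,0.45],[0,0,-0.1,0,0,0,0.45],[0,0,-0.18,0,0,0,0.45],[-0.08,0.03,-0.23,0,0,0,0.45],[-0.16,0.05,-0.23,0,0,0,0.45],[-0.24,0.075,-0.23,0,0,0,0.45],[-0.32,0.1,-0.23,0,0,0,0.45],[-0.35,0.109,-0.23,0,0,0,0.45],[-0.358,0.109,-0.23,0,0,0,0.45],[-0.358,0.109,-0.23,0,0,0,0.45]]}}

```text
clock: 14.75
position: [0.5067, -0.0545, 0.1132]
tool_rot: [-3.141, -0.0, 1.57]
force: [-1.6, 0.4, -0.8]
grip_width: 0.0505
finger_force: 23.2
```

Request:
{"method": "play_rows", "body": {"deltas": [[0,0,0.03,0,0,0,0.45],[0,0,0.058,0,0,0,0.45],[0,0,0.064,0,0,0,0.45],[0,0,0.068,0,0,0,0.45],[0,0,0.071,0,0,0,0.45],[0,0,0.074,0,0,0,0.45],[0,0,0.077,0,0,0,0.45],[0,0,0.08,0,0,0,0.45]]}}

```text
clock: 15.55
position: [0.5071, -0.0545, 0.0734]
tool_rot: [3.141, 0.0, 1.571]
force: [-0.1, 1.0, 0.0]
grip_width: 0.0508
finger_force: 23.2
```

Request:
{"method": "play_rows", "body": {"deltas": [[0,0,0.012,0,0,0,0.45],[0,0,0.026,0,0,0,0.45],[0,0,0.036,0,0,0,0.45],[0,0,0.041,0,0,0,0.45],[0,0,0.043,0,0,0,0.45],[0,0,0.044,0,0,0,0.45],[0,0,0.044,0,0,0,0.45]]}}

```text
clock: 16.25
position: [0.507, -0.0545, 0.0514]
tool_rot: [3.142, 0.0, 1.571]
force: [-0.1, 0.3, -0.8]
grip_width: 0.0507
finger_force: 23.2
```

Request:
{"method": "play_rows", "body": {"deltas": [[0,0,0.001,0,0,0,0.45],[0,0,0.001,0,0,0,0.45]]}}

```text
clock: 16.45
position: [0.507, -0.0545, 0.0509]
tool_rot: [3.141, -0.0, 1.571]
force: [0.4, -0.7, -0.5]
grip_width: 0.0504
finger_force: 23.2
```

Request:
{"method": "play_rows", "body": {"deltas": [[0,0,0.001,0,0,0,0.45],[0,0,0.001,0,0,0,0.45]]}}

```text
clock: 16.65
position: [0.5071, -0.0545, 0.0507]
tool_rot: [3.141, 0.0, 1.571]
force: [-2.1, -0.0, 9.9]
grip_width: 0.0512
finger_force: 24.0
```

Contact. I release and go to the fourth ring near (0.407,-0.297).

Request:
{"method": "play_rows", "body": {"deltas": [[0,0,0,0,0,0,0.3],[0,0,0,0,0,0,0.3],[0,0,0,0,0,0,0.3],[0,0,-0.05,0,0,0,0.3],[0,0,-0.13,0,0,0,0.3],[-0.06,-0.02,-0.2,0,0,0,0.3],[-0.14,-0.05,-0.23,0,0,0,0.3],[-0.22,-0.08,-0.23,0,0,0,0.3],[-0.3,-0.11,-0.23,0,0,0,0.3],[-0.38,-0.14,-0.23,0,0,0,0.3]]}}

```text
clock: 17.65
position: [0.4362, -0.246, 0.1656]
tool_rot: [3.141, 0.0, 1.571]
force: [1.0, -0.5, 0.3]
grip_width: 0.0599
finger_force: 0.0
```

Request:
{"method": "play_rows", "body": {"deltas": [[-0.06,-0.03,0,0,0,0,0.3],[-0.1,-0.06,0,0,0,0,0.3],[-0.106,-0.06,0,0,0,0,0.3],[-0.106,-0.06,0,0,0,0,0.3]]}}

```text
clock: 18.05
position: [0.4068, -0.2978, 0.1652]
tool_rot: [-3.142, -0.0, 1.569]
force: [1.4, 0.4, -0.4]
grip_width: 0.0598
finger_force: 0.0
```

```bash
python3 look.py
```

```text
[ 0.406833   -0.29784676  0.16524572] [ 1.35759376  0.44812802 -0.41998608] 0.05983411373819401
[(435, 377, array([ 0.5678, -0.5694]), np.float64(0.0577)), (317, 187, array([ 0.4058, -0.2981]), np.float64(0.0495))]
scene [(289, 207, array([ 0.4772, -0.0555]), np.float64(0.0584)), (196, 204, array([ 0.407 , -0.3001]), np.float64(0.0476))]
```

Request:
{"method": "play_rows", "body": {"deltas": [[0,-0.001,0.06,0,0,0,0.3],[0,-0.001,0.14,0,0,0,0.3],[0,-0.001,0.22,0,0,0,0.3],[0,-0.001,0.29,0,0,0,0.3],[0,-0.001,0.317,0,0,0,0.3],[0,-0.001,0.328,0,0,0,0.3],[0,-0.001,0.333,0,0,0,0.3],[0,-0.001,0.333,0,0,0,0.45],[0,-0.001,0.333,0,0,0,0.45],[0,-0.001,0.333,0,0,0,0.45]]}}

```text
clock: 19.15
position: [0.4072, -0.2979, -0.0001]
tool_rot: [3.14, 0.001, 1.571]
force: [-0.1, 2.0, 9.0]
grip_width: 0.0507
finger_force: 23.7
```

Request:
{"method": "play_rows", "body": {"deltas": [[0,0,0,0,0,0,0.45]]}}

```text
clock: 19.25
position: [0.4072, -0.2979, -0.0001]
tool_rot: [3.14, 0.001, 1.571]
force: [0.8, 1.6, 11.1]
grip_width: 0.0508
finger_force: 23.8
```

```bash
python3 look.py
```

```text
[ 4.07221952e-01 -2.97863556e-01 -1.16064353e-04] [ 0.75534435  1.57620291 11.07343292] 0.05079898781728705
[(318, 267, array([ 0.4066, -0.2978]), np.float64(0.0511))]
scene [(289, 207, array([ 0.4771, -0.0556]), np.float64(0.0582))]
```

Request:
{"method": "play_rows", "body": {"deltas": [[0,0,-0.03,0,0,0,0.45],[0,0,-0.1,0,0,0,0.45],[0.03,0.01,-0.18,0,0,0,0.45],[0.11,0.04,-0.23,0,0,0,0.45],[0.19,0.07,-0.24,0,0,0,0.45],[0.27,0.11,-0.24,0,0,0,0.45],[0.35,0.14,-0.24,0,0,0,0.45],[0.43,0.18,-0.24,0,0,0,0.45],[0.475,0.2,-0.24,0,0,0,0.45],[0.487,0.2,-0.24,0,0,0,0.45]]}}

```text
clock: 20.35
position: [0.5078, -0.0509, 0.1194]
tool_rot: [3.14, -0.001, 1.575]
force: [-0.1, -1.0, -0.2]
grip_width: 0.0505
finger_force: 23.2
```

Run:
```python
from h import *
s=observe(); c,im=shot("wrist","r4"); print(s["position"],s["tool_rot"],s["force"])
for k in blobs(mask(im,*AMB),300): print(circ(c,k,s["position"][2]+.0106),cv2.boundingRect(k))
```

```text
[ 0.5078261  -0.05087962  0.1193697 ] [ 3.13998617e+00 -9.10253105e-04  1.57464823e+00] [-0.09553767 -1.00555155 -0.2366694 ]
(array([ 0.50727753, -0.04244352]), np.float64(0.05786048515429715)) (271, 187, 95, 122)
```

Request:
{"method": "play_rows", "body": {"deltas": [[0,0,0.03,0,0,0,0.45],[0,0,0.058,0,0,0,0.45],[0,0,0.07,0,0,0,0.45],[0,0,0.075,0,0,0,0.45],[0,0,0.078,0,0,0,0.45],[0,0,0.082,0,0,0,0.45],[0,0,0.086,0,0,0,0.45],[0,0,0.09,0,0,0,0.45]]}}

```text
clock: 21.2
position: [0.5066, -0.054, 0.0739]
tool_rot: [3.141, 0.0, 1.571]
force: [-0.1, 0.4, 0.0]
grip_width: 0.0503
finger_force: 23.2
```

Request:
{"method": "play_rows", "body": {"deltas": [[0,0,0.01,0,0,0,0.45],[0,0,0.018,0,0,0,0.45],[0,0,0.022,0,0,0,0.45],[0,0,0.024,0,0,0,0.45],[0,0,0.024,0,0,0,0.45]]}}

```text
clock: 21.7
position: [0.5064, -0.054, 0.0616]
tool_rot: [-3.141, -0.0, 1.571]
force: [0.9, 0.3, -1.1]
grip_width: 0.0509
finger_force: 23.2
```

Request:
{"method": "play_rows", "body": {"deltas": [[0,0,0.001,0,0,0,0.45],[0,0,0.002,0,0,0,0.45],[0,0,0.002,0,0,0,0.45]]}}

```text
clock: 22.0
position: [0.5066, -0.054, 0.061]
tool_rot: [3.141, 0.0, 1.571]
force: [-0.5, -0.1, 3.8]
grip_width: 0.0505
finger_force: 23.5
```

Request:
{"method": "play_rows", "body": {"deltas": [[0,0,0.001,0,0,0,0.45],[0,0,0.001,0,0,0,0.45]]}}

```text
clock: 22.2
position: [0.5066, -0.054, 0.0608]
tool_rot: [3.141, 0.0, 1.571]
force: [-2.1, 0.7, 13.6]
grip_width: 0.0505
finger_force: 24.4
```

Seated. I release and go to the sleeve near (0.549,0.300).

Request:
{"method": "play_rows", "body": {"deltas": [[0,0,0,0,0,0,0.3],[0,0,0,0,0,0,0.3],[0,0,0,0,0,0,0.3],[0,0,-0.05,0,0,0,0.3],[0,0,-0.13,0,0,0,0.3],[0.06,0.01,-0.2,0,0,0,0.3],[0.14,0.02,-0.24,0,0,0,0.3],[0.23,0.03,-0.24,0,0,0,0.3],[0.32,0.04,-0.24,0,0,0,0.3],[0.41,0.05,-0.24,0,0,0,0.3]]}}

```text
clock: 23.2
position: [0.5314, 0.1528, 0.1805]
tool_rot: [3.141, -0.0, 1.571]
force: [1.0, -0.1, 0.4]
grip_width: 0.06
finger_force: 0.0
```

Request:
{"method": "play_rows", "body": {"deltas": [[0.09,0.01,0,0,0,0,0.3],[0.18,0.02,0,0,0,0,0.3],[0.26,0.036,0,0,0,0,0.3],[0.298,0.036,0,0,0,0,0.3],[0.298,0.036,0,0,0,0,0.3],[0.298,0.036,0,0,0,0,0.3]]}}

```text
clock: 23.8
position: [0.5493, 0.2992, 0.18]
tool_rot: [-3.141, 0.001, 1.571]
force: [1.1, 0.2, 1.3]
grip_width: 0.0596
finger_force: 0.0
```

```bash
cat > slv.py <<'E'
from h import *
s=observe(); c,im=shot("wrist","sl%d"%(s["clock"]*100)); print(s["position"],s["tool_rot"])
m=mask(im,(0,0,150),(179,60,255)); u,v=map(int,proj(c,[.549,.3,.016])); print(u,v)
for k in blobs(m,300):
    p,d=circ(c,k,.016)
    if d<.12: print(p,d,cv2.boundingRect(k))
cs,i2=shot("scene","sc%d"%(s["clock"]*100)); print("scene",[r for r in rings(cs,i2,60) if r[0]>170])
b=i2[190:240,260:322,::-1]; w=im[max(0,v-110):v+110,max(0,u-110):u+110,::-1]; print(max(0,u-110),max(0,v-110),w.shape)
o=np.zeros((440,800,3),np.uint8); w2=cv2.resize(w,None,fx=2,fy=2); o[:min(440,w2.shape[0]),:min(440,w2.shape[1])]=w2[:440,:440]; o[:290,440:800]=cv2.resize(b,(360,290)); cv2.imwrite("pics/slc.png",o)
E
python3 slv.py
```

```text
[0.5493404  0.29918759 0.17995825] [-3.14110501e+00  8.90170529e-04  1.57066277e+00]
318 184
[0.9114742 0.0366522] 0.05661077314783268 (548, 362, 50, 22)
[0.7180103  0.03304333] 0.04743593768455015 (426, 353, 28, 33)
[0.11764239 0.02331144] 0.07974192170634928 (0, 341, 39, 59)
[0.54705179 0.29969306] 0.03480547768686089 (301, 170, 32, 31)
[0.18554441 0.28238815] 0.0731729673587132 (0, 153, 28, 91)
[0.82129413 0.31614242] 0.10618785842211984 (501, 121, 138, 104)
scene [(289, 206, array([ 0.4735, -0.0548]), np.float64(0.063))]
208 74 (220, 220, 3)
```

View pics/slc.png

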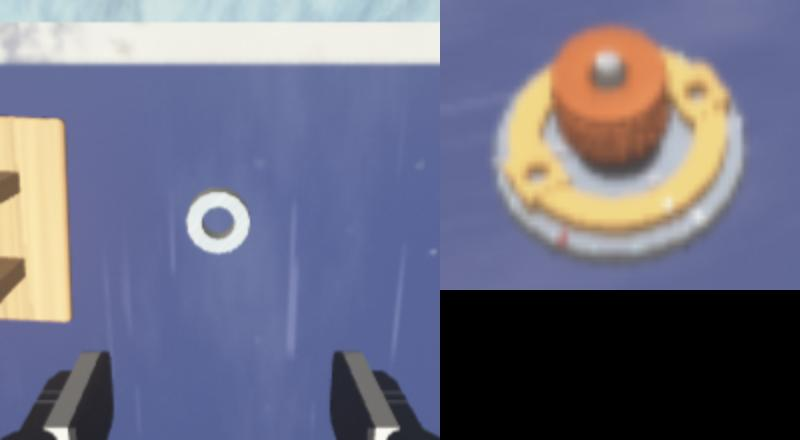

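The crop shows all four rings stacked flat on the shaft with the shaft tip protruding. The sleeve is at wrist pixel (317,185). I grasp it.

Request:
{"method": "play_rows", "body": {"deltas": [[0.001,-0.003,0.06,0,0,0,0.3],[0.001,-0.003,0.14,0,0,0,0.3],[0.001,-0.003,0.22,0,0,0,0.3],[0.001,-0.003,0.3,0,0,0,0.3],[0.001,-0.003,0.34,0,0,0,0.3],[0.001,-0.003,0.353,0,0,0,0.3],[0.001,-0.003,0.353,0,0,0,0.3],[0.001,-0.003,0.353,0,0,0,0.64],[0.001,-0.003,0.353,0,0,0,0.64],[0.001,-0.003,0.353,0,0,0,0.64]]}}

```text
clock: 24.9
position: [0.5489, 0.3007, 0.0055]
tool_rot: [3.14, -0.001, 1.57]
force: [-0.6, -1.9, 7.6]
grip_width: 0.0341
finger_force: 21.5
```

Request:
{"method": "play_rows", "body": {"deltas": [[0,0,0,0,0,0,0.64],[0,0,0,0,0,0,0.64]]}}

```text
clock: 25.1
position: [0.5489, 0.3007, 0.0055]
tool_rot: [3.14, -0.001, 1.571]
force: [-0.5, -1.4, 7.0]
grip_width: 0.0338
finger_force: 21.5
```

```bash
python3 slv.py
```

```text
[0.54888578 0.30065451 0.00550163] [ 3.13962112e+00 -9.51334623e-04  1.57051792e+00]
319 269
[0.54831099 0.29972101] 0.03459599150184886 (287, 240, 64, 60)
scene [(289, 206, array([ 0.4736, -0.0549]), np.float64(0.0631))]
209 159 (220, 220, 3)
```

Sleeve gripped, 0.9 mm off centre along y. I lift and carry it to the arbor.

Request:
{"method": "play_rows", "body": {"deltas": [[0,0,-0.03,0,0,0,0.64],[0,0,-0.1,0,0,0,0.64],[-0.04,0,-0.18,0,0,0,0.64],[-0.12,-0.01,-0.24,0,0,0,0.64],[-0.21,-0.02,-0.25,0,0,0,0.64],[-0.3,-0.03,-0.25,0,0,0,0.64],[-0.39,-0.045,-0.25,0,0,0,0.64],[-0.48,-0.06,-0.25,0,0,0,0.64],[-0.57,-0.07,-0.25,0,0,0,0.64],[-0.65,-0.084,-0.25,0,0,0,0.64]]}}

```text
clock: 26.2
position: [0.5059, -0.0267, 0.1305]
tool_rot: [3.139, 0.0, 1.57]
force: [0.8, -0.4, -0.4]
grip_width: 0.0336
finger_force: 22.7
```

Request:
{"method": "play_rows", "body": {"deltas": [[-0.046,0,0,0,0,0,0.64],[-0.058,0,0,0,0,0,0.64],[-0.058,0,0,0,0,0,0.64],[-0.058,0,0,0,0,0,0.64]]}}

```text
clock: 26.6
position: [0.5063, -0.0523, 0.1294]
tool_rot: [3.141, -0.001, 1.572]
force: [0.5, 0.0, -0.9]
grip_width: 0.0335
finger_force: 22.7
```

Run:
```python
from h import *
s=observe(); c,im=shot("wrist","s2"); print(s["position"],s["tool_rot"],s["force"],s["finger_force"])
m=mask(im,(0,0,170),(179,60,255))
for k in blobs(m,300): 
    p=circ(c,k,s["position"][2]-.0055+.016)
    if p[1]<.06: print(p,cv2.boundingRect(k))
cv2.imwrite("pics/s2.png",cv2.resize(im[180:340,220:420,::-1],(600,480)))
```

```text
[ 0.50631829 -0.05231149  0.1294145 ] [ 3.14070707e+00 -5.03629442e-04  1.57189008e+00] [ 0.46781334  0.01900479 -0.86851431] 22.683475968515268
(array([ 0.56815899, -0.11772057]), np.float64(0.02134598439103316)) (406, 348, 29, 33)
(array([ 0.64643949, -0.10184724]), np.float64(0.048262646344659585)) (499, 308, 117, 78)
(array([ 0.36199399, -0.09947814]), np.float64(0.04301412704063171)) (72, 306, 42, 78)
(array([ 0.36739275, -0.069301  ]), np.float64(0.032089751308013635)) (35, 271, 58, 57)
(array([ 0.34855931, -0.0699684 ]), np.float64(0.04188346179968463)) (0, 241, 50, 106)
(array([ 0.50581087, -0.05327805]), np.float64(0.034450131913219516)) (287, 240, 64, 59)
(array([ 0.68514505, -0.04904507]), np.float64(0.04905016311161391)) (608, 229, 32, 76)
(array([ 0.50615792, -0.01604311]), np.float64(0.03214350388568439)) (282, 166, 74, 50)
(array([ 0.50587043, -0.01485419]), np.float64(0.05541825832469244)) (259, 140, 119, 107)
(array([ 0.37398181, -0.0068378 ]), np.float64(0.04681668968212202)) (0, 100, 79, 160)
(array([0.61480692, 0.02731812]), np.float64(0.0248881119078206)) (538, 80, 55, 61)
(array([0.63777422, 0.03788006]), np.float64(0.01636240544158522)) (601, 51, 39, 64)
```

View pics/s2.png

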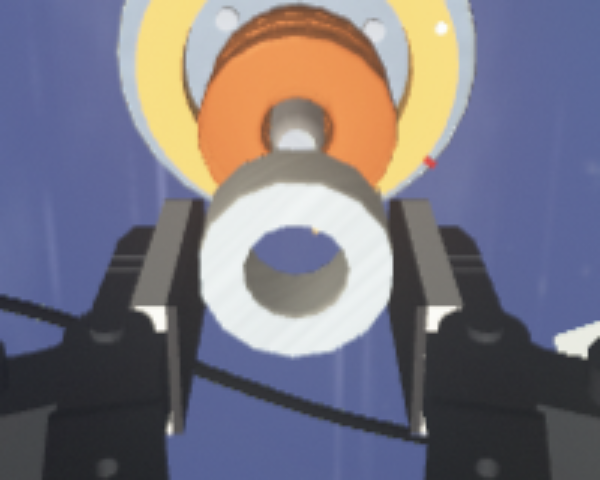

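Sleeve level in the grip. I make a small correction and lower it.

Request:
{"method": "play_rows", "body": {"deltas": [[-0.002,0.001,0.03,0,0,0,0.64],[-0.002,0.001,0.06,0,0,0,0.64],[-0.002,0.001,0.078,0,0,0,0.64],[-0.002,0.001,0.085,0,0,0,0.64],[-0.002,0.001,0.088,0,0,0,0.64],[-0.002,0.001,0.091,0,0,0,0.64],[-0.002,0.001,0.094,0,0,0,0.64],[-0.002,0.001,0.097,0,0,0,0.64]]}}

```text
clock: 27.45
position: [0.5067, -0.0545, 0.0805]
tool_rot: [3.141, -0.0, 1.571]
force: [0.2, 0.1, -0.7]
grip_width: 0.0339
finger_force: 22.7
```

Request:
{"method": "play_rows", "body": {"deltas": [[0.002,0,0.002,0,0,0,0.64],[0.002,0,0.005,0,0,0,0.64],[0.002,0,0.007,0,0,0,0.64],[0.002,0,0.007,0,0,0,0.64]]}}

```text
clock: 27.85
position: [0.5064, -0.0535, 0.0767]
tool_rot: [-3.141, -0.0, 1.571]
force: [0.8, 0.1, -0.4]
grip_width: 0.0338
finger_force: 22.7
```

Request:
{"method": "play_rows", "body": {"deltas": [[0,0,0.001,0,0,0,0.64],[0,0,0.002,0,0,0,0.64],[0,0,0.002,0,0,0,0.64]]}}

```text
clock: 28.15
position: [0.5064, -0.0536, 0.0757]
tool_rot: [-3.141, 0.0, 1.571]
force: [0.6, -0.3, -0.1]
grip_width: 0.0341
finger_force: 22.7
```

Request:
{"method": "play_rows", "body": {"deltas": [[0,0,0.001,0,0,0,0.64],[0,0,0.001,0,0,0,0.64]]}}

```text
clock: 28.35
position: [0.5066, -0.0536, 0.0755]
tool_rot: [3.141, 0.0, 1.571]
force: [-0.5, 0.6, 4.1]
grip_width: 0.0339
finger_force: 23.1
```

Sleeve is down on the glass. I release, rise, and go to look at the spanner.

Request:
{"method": "play_rows", "body": {"deltas": [[0,0,0,0,0,0,0.3],[0,0,0,0,0,0,0.3],[0,0,0,0,0,0,0.3],[0,0,-0.05,0,0,0,0.3],[0,0,-0.13,0,0,0,0.3],[0,0,-0.22,0,0,0,0.3],[0.05,-0.02,-0.3,0,0,0,0.3],[0.12,-0.05,-0.35,0,0,0,0.3],[0.2,-0.07,-0.35,0,0,0,0.3],[0.29,-0.09,-0.35,0,0,0,0.3]]}}

```text
clock: 29.35
position: [0.4612, 0.0923, 0.2513]
tool_rot: [3.139, -0.0, 1.569]
force: [1.4, -0.1, -0.3]
grip_width: 0.0598
finger_force: 0.0
```

Request:
{"method": "play_rows", "body": {"deltas": [[0.09,-0.02,0,0,0,0,0.3],[0.18,-0.04,0,0,0,0,0.3],[0.237,-0.053,0,0,0,0,0.3],[0.237,-0.053,0,0,0,0,0.3],[0.237,-0.053,0,0,0,0,0.3],[0.237,-0.053,0,0,0,0,0.3]]}}

```text
clock: 29.95
position: [0.4352, 0.209, 0.2503]
tool_rot: [-3.142, 0.0, 1.57]
force: [0.8, -0.1, -0.2]
grip_width: 0.0595
finger_force: 0.0
```

```bash
cat > sp.py <<'E'
from h import *
s=observe(); c,im=shot("wrist","sp1"); print(s["position"],s["tool_rot"],s["qpos"])
m=mask(im,(0,120,90),(4,255,255))|mask(im,(174,120,90),(179,255,255))
k=max(blobs(m,100),key=cv2.contourArea); r=cv2.minAreaRect(k); print("red",r,[cast(c,*r[0],z)[:2] for z in (.142,)])
b=cv2.boxPoints(r); B=np.array([cast(c,*q,.142)[:2] for q in b]); print(B)
u,v=map(int,r[0]); cv2.imwrite("pics/sp1c.png",cv2.resize(im[max(0,v-110):v+110,max(0,u-110):u+110,::-1],(600,600))); print(max(0,u-110),max(0,v-110))
cs,i2=shot("scene","sc28"); cv2.imwrite("pics/sp1s.png",cv2.resize(i2[120:190,370:450,::-1],(400,350)))
E
python3 sp.py
```

```text
[0.4352382  0.20903259 0.25025906] [-3.14157141e+00  4.05476503e-04  1.56956647e+00] [-0.44443854  0.27632392 -0.15429836  1.93524293  0.05257504  0.9340528
 -0.6254898 ]
red ((301.356689453125, 99.15258026123047), (24.156875610351562, 45.498477935791016), 2.602562427520752) [array([0.42111457, 0.29735412])]
[[0.409667   0.27972457]
 [0.41255024 0.31503879]
 [0.43205351 0.31420038]
 [0.43010003 0.27879985]]
191 0
```

View pics/sp1c.png

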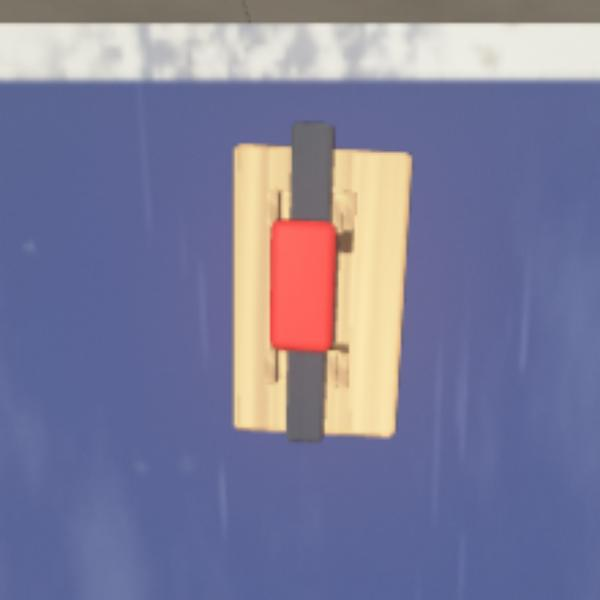

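The spanner hangs in the stand with its red block at crop (304,286). The bar ends are at (313,122) and (305,441). The stand base corners are at (234,144), (411,152), (396,437) and (235,430).

Run:
```python
from h import *
c=get_calibration("wrist"); g=lambda x,y,z: cast(c,x/2.727-.3+191,y/2.871-.3,z)[:2]
a,b=g(313,122,.104),g(305,441,.104); print("bar",a,b,(a+b)/2,np.linalg.norm(a-b),np.degrees(np.arctan2(*(a-b)[::-1])))
q=[g(*p,.008) for p in((234,144),(411,152),(396,437),(235,430))]; print(np.mean(q,0)); t=(q[0]+q[1]-q[2]-q[3]); print([np.linalg.norm(q[i]-q[i-1]) for i in range(4)],np.degrees(np.arctan2(*t[::-1])))
print("notch",[g(*p,.1) for p in ((312,205),(308,365))])
```

```text
bar [0.4238909 0.3468476] [0.4193412  0.24732239] [0.42161605 0.29708499] 0.09962914622831325 87.38259816043664
[0.42194579 0.29677225]
[np.float64(0.11932761117616901), np.float64(0.07856951156987171), np.float64(0.11957582402061158), np.float64(0.07917396577330901)] 87.65260670885708
notch [array([0.42301095, 0.32355426]), array([0.42072377, 0.27294173])]
```

Request:
{"method": "play_rows", "body": {"deltas": [[0.09,-0.015,0,0,0,0.021,0.3],[0.15,-0.026,0,0,0,0.021,0.3],[0.176,-0.026,0.03,0,0,0.021,0.3],[0.176,-0.026,0.1,0,0,0.021,0.3],[0.176,-0.026,0.18,0,0,0.021,0.3],[0.176,-0.026,0.25,0,0,0.021,0.3],[0.176,-0.026,0.275,0,0,0.021,0.3],[0.176,-0.026,0.28,0,0,0.021,0.3],[0.176,-0.026,0.28,0,0,0.021,0.3]]}}

```text
clock: 30.95
position: [0.4226, 0.2979, 0.111]
tool_rot: [3.141, -0.0, 1.526]
force: [0.7, -0.6, 1.1]
grip_width: 0.0599
finger_force: 0.0
```

Request:
{"method": "play_rows", "body": {"deltas": [[-0.002,0,0.006,0,0,0,0.3],[-0.002,0,0.006,0,0,0,0.85],[-0.002,0,0.006,0,0,0,0.85],[-0.002,0,0.006,0,0,0,0.85],[-0.002,0,0.006,0,0,0,0.85],[-0.002,0,0.006,0,0,0,0.85],[-0.002,0,0.006,0,0,0,0.85]], "newtons": 70}}

```text
clock: 31.65
position: [0.4222, 0.2971, 0.1079]
tool_rot: [3.141, -0.0, 1.527]
force: [-1.3, -2.2, 9.1]
grip_width: 0.019
finger_force: 68.0
```

Gripped at TCP (0.4222,0.2971,0.1079), yaw 1.527, with the pin tips 96 mm below. I lift and carry it, turning 21° counter-clockwise.

Request:
{"method": "play_rows", "body": {"deltas": [[0,0,-0.03,0,0,0,0.85],[0,0,-0.09,0,0,0,0.85],[0,0,-0.16,0,0,0,0.85],[0,0,-0.22,0,0,0,0.85],[-0.05,0.015,-0.24,0,0,-0.03,0.85],[-0.13,0.04,-0.24,0,0,-0.07,0.85],[-0.21,0.06,-0.24,0,0,-0.12,0.85],[-0.29,0.085,-0.24,0,0,-0.16,0.85],[-0.37,0.107,-0.24,0,0,-0.176,0.85],[-0.43,0.124,-0.24,0,0,-0.176,0.85]]}}

```text
clock: 32.65
position: [0.4746, 0.0768, 0.2275]
tool_rot: [3.141, 0.0, 1.895]
force: [-0.2, 0.8, -1.8]
grip_width: 0.019
finger_force: 68.7
```

```bash
cat > d.py <<'E'
import sys
from h import *
s=observe(); R=Ro.from_euler("xyz",s["tool_rot"]).as_matrix(); t=np.array([float(x) for x in sys.argv[1:4]])
print(s["position"],s["tool_rot"],s["force"],"->",R.T@(t-s["position"])/.5)
if len(sys.argv)>4: print("turn",-(float(sys.argv[4])-s["tool_rot"][2])/np.radians(120))
E
python3 d.py .507 -.054 .22 1.896
```

```text
[0.47463048 0.07679458 0.22754122] [3.14143577e+00 4.84691733e-04 1.89520454e+00] [-0.15874646  0.75235556 -1.80790155] -> [-0.26857264 -0.02202116  0.01520916]
turn -0.00037980482085926345
```

Request:
{"method": "play_rows", "body": {"deltas": [[-0.08,-0.007,0,0,0,0,0.85],[-0.16,-0.014,0,0,0,0,0.85],[-0.23,-0.02,0,0,0,0,0.85],[-0.262,-0.022,0,0,0,0,0.85],[-0.268,-0.022,0,0,0,0,0.85],[-0.268,-0.022,0,0,0,0,0.85],[-0.268,-0.022,0,0,0,0,0.85]]}}

```text
clock: 33.35
position: [0.5066, -0.0499, 0.2274]
tool_rot: [3.141, -0.0, 1.897]
force: [0.1, -0.3, -1.6]
grip_width: 0.0192
finger_force: 68.7
```

```bash
python3 d.py .507 -.054 .22 1.896
python3 - <<'E'
from h import *
c,im=shot("wrist"); o=[im[150:400,160:480,::-1]]
cs,i2=shot("scene"); u,v=map(int,proj(cs,[.507,-.054,.08])); 
cv2.imwrite("pics/over.png",np.hstack([cv2.resize(o[0],(480,375)),cv2.resize(i2[v-50:v+75,u-50:u+56,::-1],(318,375))])); print(u-50,v-50)
E
```

```text
[ 0.5065993  -0.04988208  0.22735143] [ 3.14149672e+00 -3.97513109e-04  1.89668678e+00] [ 0.12604087 -0.34905269 -1.60047649] -> [-0.00806476 -0.00187891  0.01469947]
turn 0.0003279120400791379
239 150
```

View pics/over.png

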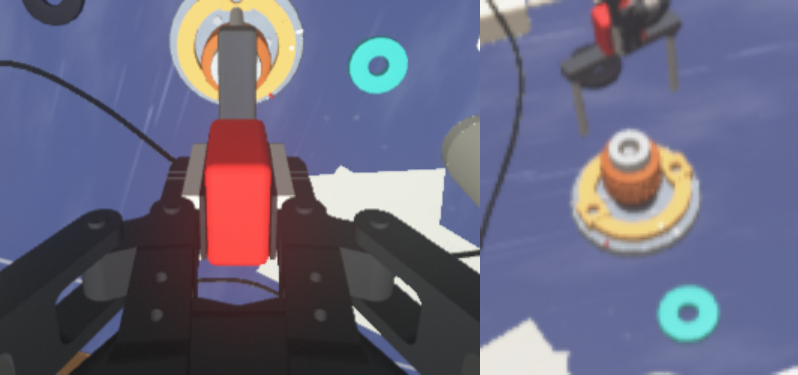

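The spanner hangs upright, lined up over the arbor, with sleeve and glass in place below. I descend to just above the holes.

Request:
{"method": "play_rows", "body": {"deltas": [[-0.008,-0.002,0.02,0,0,0,0.85],[-0.008,-0.002,0.02,0,0,0,0.85],[-0.008,-0.002,0.07,0,0,0,0.85],[-0.008,-0.002,0.13,0,0,0,0.85],[-0.008,-0.002,0.18,0,0,0,0.85],[-0.008,-0.002,0.205,0,0,0,0.85],[-0.008,-0.002,0.205,0,0,0,0.85]]}}

```text
clock: 34.15
position: [0.5063, -0.055, 0.1235]
tool_rot: [-3.139, -0.001, 1.896]
force: [-0.3, 0.2, -1.2]
grip_width: 0.0194
finger_force: 68.8
```

```bash
python3 d.py .5072 -.0541 .12 1.896
python3 - <<'E'
from h import *
o=[]
for n in("scene","side"):
    c,im=shot(n); u,v=map(int,proj(c,[.507,-.054,.04])); o.append(cv2.resize(im[v-40:v+30,u-35:u+35,::-1],(390,390),interpolation=cv2.INTER_CUBIC)); print(u-35,v-40)
cv2.imwrite("pics/pins.png",np.hstack(o))
E
```

```text
[ 0.50631144 -0.05503216  0.12354772] [-3.13910044e+00 -9.63256415e-04  1.89555345e+00] [-0.33293221  0.15897287 -1.19897873] -> [0.00119299 0.00229677 0.00709089]
turn -0.00021321126779256377
255 168
268 153
```

View pics/pins.png

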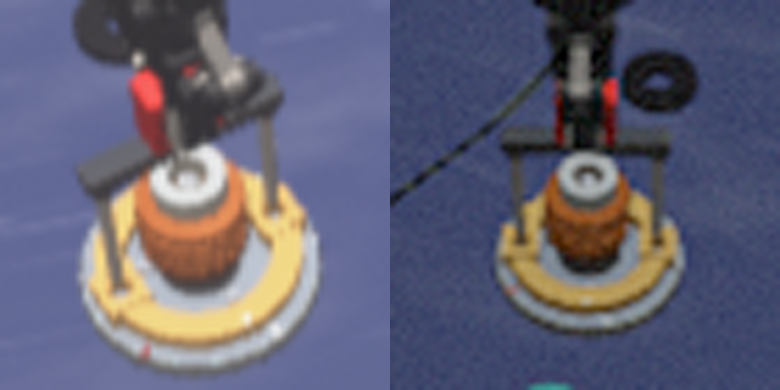

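Both pins stand over the hole bosses, at crop (118,290) and (272,210) in the scene view. I lower slowly.

Request:
{"method": "play_rows", "body": {"deltas": [[0.001,0.002,0,0,0,0,0.85],[0.001,0.002,0.003,0,0,0,0.85],[0.001,0.002,0.006,0,0,0,0.85],[0.001,0.002,0.009,0,0,0,0.85],[0.001,0.002,0.012,0,0,0,0.85],[0.001,0.002,0.014,0,0,0,0.85],[0.001,0.002,0.014,0,0,0,0.85]]}}

```text
clock: 34.95
position: [0.5078, -0.0544, 0.1176]
tool_rot: [-3.141, -0.0, 1.895]
force: [0.5, 0.5, -1.6]
grip_width: 0.0191
finger_force: 68.8
```

Request:
{"method": "play_rows", "body": {"deltas": [[0,0,0.003,0,0,0,0.85],[0,0,0.006,0,0,0,0.85],[0,0,0.009,0,0,0,0.85],[0,0,0.011,0,0,0,0.85],[0,0,0.013,0,0,0,0.85],[0,0,0.013,0,0,0,0.85]]}}

```text
clock: 35.55
position: [0.5078, -0.0544, 0.1112]
tool_rot: [-3.141, -0.0, 1.895]
force: [-0.1, 0.2, -2.0]
grip_width: 0.0188
finger_force: 68.8
```

Both pins are 9 mm deep, free of force. I turn clockwise.

Request:
{"method": "play_rows", "body": {"deltas": [[0,0,0,0,0,0.03,0.85],[0,0,0,0,0,0.06,0.85],[0,0,0,0,0,0.09,0.85],[0,0,0,0,0,0.12,0.85],[0,0,0,0,0,0.15,0.85],[0,0,0,0,0,0.18,0.85],[0,0,0,0,0,0.21,0.85],[0,0,0,0,0,0.24,0.85],[0,0,0,0,0,0.27,0.85],[0,0,0,0,0,0.3,0.85]]}}

```text
clock: 36.55
position: [0.5076, -0.0547, 0.1113]
tool_rot: [-3.141, 0.001, 1.265]
force: [-1.7, -1.7, -1.5]
grip_width: 0.0193
finger_force: 68.8
```

```bash
python3 d.py .5072 -.0541 .111 .696; python3 -c "
from workcell import *; s=observe(); print(s['moment'],s['qpos'])"
```

```text
[ 0.50763113 -0.05470876  0.11127575] [-3.14131533e+00  5.32417524e-04  1.26459834e+00] [-1.65857894 -1.7285578  -1.45438149] -> [ 0.00090126 -0.001189    0.00055134]
turn 0.2714857081563309
[-0.68407182  0.36580879  0.22410442] [-0.06089263  0.51900577  0.06897093  2.00442632 -0.058103    0.62040943
 -0.25987161]
```

Request:
{"method": "play_rows", "body": {"deltas": [[0,-0.001,0,0,0,0.03,0.85],[0,-0.001,0,0,0,0.06,0.85],[0,-0.001,0,0,0,0.09,0.85],[0,-0.001,0,0,0,0.12,0.85],[0,-0.001,0,0,0,0.15,0.85],[0,-0.001,0,0,0,0.18,0.85],[0,-0.001,0,0,0,0.21,0.85],[0,-0.001,0,0,0,0.235,0.85],[0,-0.001,0,0,0,0.25,0.85],[0,-0.001,0,0,0,0.25,0.85]]}}

```text
clock: 37.55
position: [0.5072, -0.0543, 0.1114]
tool_rot: [3.141, 0.001, 0.747]
force: [-3.2, -4.9, 3.5]
grip_width: 0.019
finger_force: 123.8
```

```bash
python3 d.py .5072 -.0541 .111 .696; python3 -c "
from workcell import *; s=observe(); print(s['moment'],s['qpos'])"
```

```text
[ 0.50723893 -0.05430565  0.11138867] [3.14106698e+00 1.03766926e-03 7.46684255e-01] [-3.20589627 -4.91541872  3.52668497] -> [ 0.00022302 -0.00035516  0.00077693]
turn 0.02419994906928734
[-1.18818224  0.61981372  4.0204969 ] [-0.16918342  0.52864219  0.2126437   2.01104213 -0.18231516  0.62004565
 -0.6600025 ]
```

The torque of 4 N m shows the stop is reached. I hold briefly, then relieve it.

Request:
{"method": "play_rows", "body": {"deltas": [[0,0,0,0,0,0,0.85],[0,0,0,0,0,0,0.85],[0,0,0,0,0,-0.01,0.85],[0,0,0,0,0,-0.016,0.85],[0,0,0,0,0,-0.016,0.85]]}}

```text
clock: 38.05
position: [0.5073, -0.0544, 0.1114]
tool_rot: [3.141, 0.0, 0.779]
force: [-2.8, -4.8, 3.3]
grip_width: 0.0191
finger_force: 101.2
```

```bash
python3 -c "
from workcell import *; s=observe(); print(s['moment'],s['force'],s['tool_rot'])
from h import *
o=[]
for n in('scene','side'):
    c,im=shot(n); u,v=map(int,proj(c,[.507,-.054,.04])); o.append(cv2.resize(im[v-40:v+30,u-35:u+35,::-1],(390,390),interpolation=cv2.INTER_CUBIC))
cv2.imwrite('pics/locked.png',np.hstack(o))
"
```

```text
[-1.04519391  0.57734321  2.81461529] [-2.7976876  -4.81826218  3.265439  ] [3.14144184e+00 3.25848086e-04 7.78521614e-01]
```

View pics/locked.png

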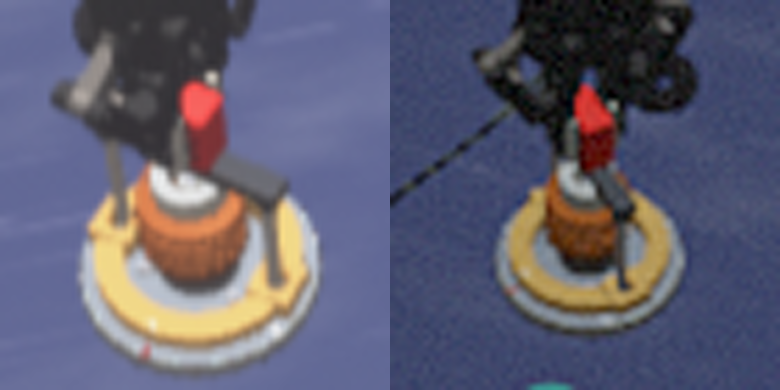

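```bash
python3 -c "
from h import *
c=get_calibration('scene'); o=np.array([.507,-.0567])
for u,v,z in ((282.3,226.3,.02),(281.4,230.8,.012)):
    p=cast(c,u-.4,v-.4,z)[:2]; print(p,np.linalg.norm(p-o),np.arctan2(*(p-o)[::-1]))
"
```

```text
[ 0.54034237 -0.08505843] 0.043771159391934544 -0.7047971470535306
[ 0.54831586 -0.08961205] 0.052822372296877675 -0.6726618627801983
```

Dot (-0.70 rad) and mark (-0.67 rad) agree, so it is locked. I relieve the remaining torque before withdrawing.

Request:
{"method": "play_rows", "body": {"deltas": [[0,0,0,0,0,-0.01,0.85],[0,0,0,0,0,-0.02,0.85],[0,0,0,0,0,-0.03,0.85],[0,0,0,0,0,-0.03,0.85]]}}

```text
clock: 38.55
position: [0.5074, -0.0543, 0.1112]
tool_rot: [-3.141, -0.0, 0.839]
force: [0.4, -3.3, -1.2]
grip_width: 0.0188
finger_force: 70.6
```

```bash
python3 -c "
from workcell import *; s=observe(); print(s['moment'],s['force'],s['tool_rot'])"
```

```text
[-0.76848919  0.12205835  0.45022661] [ 0.37527665 -3.30553678 -1.15877339] [-3.14148286e+00 -3.28757104e-04  8.38948398e-01]
```

Request:
{"method": "play_rows", "body": {"deltas": [[0,0,0,0,0,-0.007,0.85],[0,0,-0.01,0,0,-0.007,0.85],[0,0,-0.03,0,0,-0.007,0.85],[0,0,-0.07,0,0,-0.007,0.85],[0,0,-0.13,0,0,-0.007,0.85],[0,0,-0.2,0,0,-0.007,0.85],[0,0,-0.24,0,0,-0.007,0.85],[0,0,-0.24,0,0,-0.007,0.85]]}}

```text
clock: 39.35
position: [0.5086, -0.0541, 0.2345]
tool_rot: [3.138, -0.004, 0.854]
force: [-0.1, -0.7, -2.1]
grip_width: 0.0191
finger_force: 69.4
```

```bash
python3 d.py .4222 .2971 .2278 1.527
python3 - <<'E'
from h import *
c,im=shot("wrist"); m=mask(im,(0,120,90),(4,255,255))|mask(im,(174,120,90),(179,255,255))
k=max(blobs(m,100),key=cv2.contourArea); r=cv2.minAreaRect(k); print(r)
cs,i2=shot("scene"); u,v=map(int,proj(cs,[.507,-.054,.08])); 
cv2.imwrite("pics/lift.png",np.hstack([cv2.resize(im[150:400,160:480,::-1],(480,375)),cv2.resize(i2[v-50:v+75,u-50:u+56,::-1],(318,375))]))
E
```

```text
[ 0.50861665 -0.0540632   0.2345496 ] [ 3.13834244 -0.00379926  0.85401278] [-0.14195991 -0.73394284 -2.13130101] -> [ 0.41590044 -0.59175138  0.01315616]
turn -0.3213277291454488
((317.5, 278.5), (97.0, 45.0), 90.0)
```

View pics/lift.png

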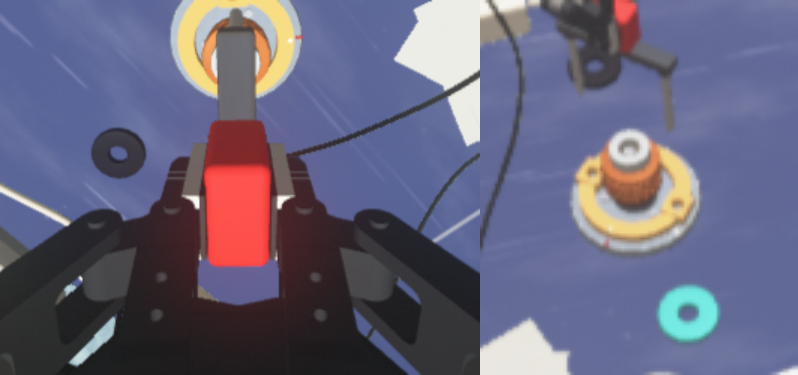

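The ring is locked and the stack intact, and the spanner sits unshifted in the grip. Back to the stand.

Request:
{"method": "play_rows", "body": {"deltas": [[0.03,-0.05,0,0,0,-0.02,0.85],[0.08,-0.12,0,0,0,-0.06,0.85],[0.13,-0.19,0,0,0,-0.11,0.85],[0.18,-0.26,0,0,0,-0.16,0.85],[0.23,-0.33,0,0,0,-0.21,0.85],[0.28,-0.4,0,0,0,-0.26,0.85],[0.33,-0.47,0,0,0,-0.3,0.85],[0.38,-0.54,0,0,0,-0.321,0.85],[0.416,-0.592,0,0,0,-0.321,0.85],[0.416,-0.592,0,0,0,-0.321,0.85]]}}

```text
clock: 40.45
position: [0.4184, 0.301, 0.23]
tool_rot: [-3.139, -0.0, 1.532]
force: [-0.2, -0.4, -3.0]
grip_width: 0.0191
finger_force: 69.2
```

Request:
{"method": "play_rows", "body": {"deltas": [[0,0,0,0,0,0,0.85],[0,0,0,0,0,0,0.85],[0,0,0,0,0,0,0.85]]}}

```text
clock: 40.75
position: [0.421, 0.296, 0.231]
tool_rot: [-3.141, 0.001, 1.525]
force: [-0.9, -0.3, -0.3]
grip_width: 0.0187
finger_force: 69.3
```

```bash
python3 d.py .4222 .2971 .1079 1.527
```

```text
[0.42098039 0.29599584 0.23102557] [-3.14124873e+00  5.96353886e-04  1.52524267e+00] [-0.94156658 -0.33196089 -0.33448367] -> [0.00246395 0.00242083 0.2462489 ]
turn -0.0008390609596831497
```

Request:
{"method": "play_rows", "body": {"deltas": [[0.002,0.002,0.04,0,0,0,0.85],[0.002,0.002,0.1,0,0,0,0.85],[0.002,0.002,0.16,0,0,0,0.85],[0.002,0.002,0.2,0,0,0,0.85],[0.002,0.002,0.22,0,0,0,0.85],[0.002,0.002,0.232,0,0,0,0.85],[0.002,0.002,0.24,0,0,0,0.85],[0.002,0.002,0.243,0,0,0,0.85],[0.002,0.002,0.243,0,0,0,0.85]]}}

```text
clock: 41.65
position: [0.422, 0.2981, 0.1103]
tool_rot: [3.141, -0.0, 1.527]
force: [0.4, -0.2, -2.7]
grip_width: 0.0193
finger_force: 69.4
```

Request:
{"method": "play_rows", "body": {"deltas": [[-0.002,0,0.002,0,0,0,0.85],[-0.002,0,0.004,0,0,0,0.85],[-0.002,0,0.005,0,0,0,0.85],[-0.002,0,0.005,0,0,0,0.85]]}}

```text
clock: 42.05
position: [0.4219, 0.2969, 0.108]
tool_rot: [3.141, -0.0, 1.526]
force: [-2.7, -3.7, 12.5]
grip_width: 0.0195
finger_force: 71.5
```

Resting on the notches. I release and rise.

Request:
{"method": "play_rows", "body": {"deltas": [[0,0,0,0,0,0,0.6],[0,0,0,0,0,0,0.3],[0,0,0,0,0,0,0.3],[0,0,0,0,0,0,0.3],[0,0,-0.05,0,0,0,0.3],[0,0,-0.12,0,0,0,0.3],[0,0,-0.2,0,0,0,0.3],[-0.07,0.02,-0.28,0,0,0,0.3],[-0.14,0.03,-0.3,0,0,0,0.3],[-0.17,0.03,-0.3,0,0,0,0.3]]}}

```text
clock: 43.05
position: [0.4342, 0.2087, 0.2593]
tool_rot: [3.138, -0.001, 1.524]
force: [-0.4, 0.7, -0.3]
grip_width: 0.0598
finger_force: 0.0
```

Request:
{"method": "play_rows", "body": {"deltas": [[0,0,0,0,0,0,0.3],[0,0,0,0,0,0,0.3],[0,0,0,0,0,0,0.3]]}}

```text
clock: 43.35
position: [0.4326, 0.2125, 0.2567]
tool_rot: [-3.141, 0.0, 1.528]
force: [-0.9, 0.5, 0.6]
grip_width: 0.06
finger_force: 0.0
```

```bash
python3 sp.py
python3 - <<'E'
from h import *
c,im=shot("scene"); cv2.imwrite("pics/fin.png",cv2.resize(im[120:270,240:440,::-1],(800,600)))
E
```

```text
[0.43255162 0.21247346 0.25668276] [-3.14061246e+00  1.99691836e-04  1.52820244e+00] [-0.56426583  0.26398613 -0.01837081  1.93417477  0.00540901  0.94439312
 -0.62776951]
red ((302.0, 105.0), (44.0, 22.0), 90.0) [array([0.42194333, 0.29688609])]
[[0.41381679 0.31461465]
 [0.43217563 0.31383066]
 [0.43044859 0.2783313 ]
 [0.41123572 0.27915445]]
192 0
```

View pics/fin.png

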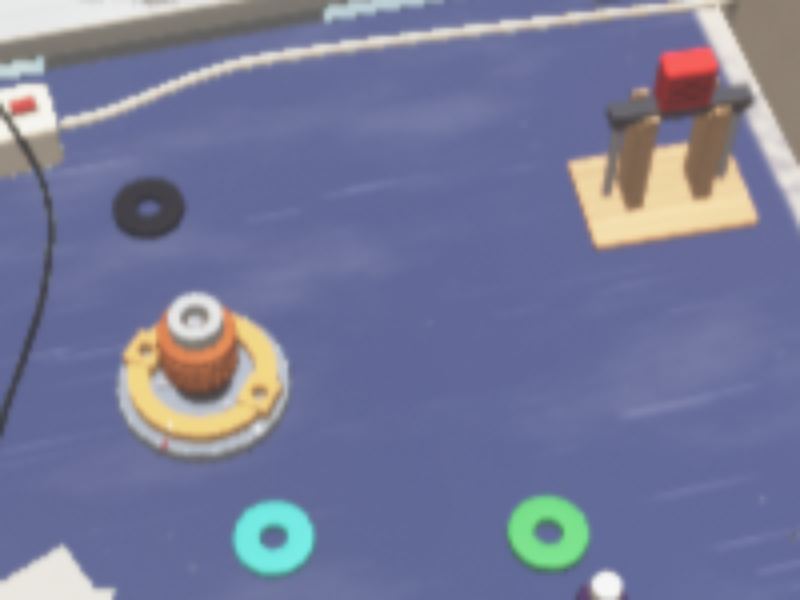

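The final view shows the spanner hung in its stand, the four glass rings and sleeve on the shaft, and the dot at the red mark at about (165,445). I hand it in.

```bash
python3 -c "
from workcell import *; print(job_done())"
```

```text
the job is handed in; nothing more can be done
None
```

I handed in the job at about 43 s on the robot's clock: four glass rings and the sleeve are on the shaft, the lock ring is at its stop with the dot at the mark, and the spanner is back on its stand; no verdict was returned.

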